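# Roll the locked ware tote into the bay and take off its combination lock

### The job

Push the grey lidded tote gently along the roller track until it is fully home against the rubber stop of the bay. Then turn the black dial of the combination lock on its lid, click by click, until the white pointer line points straight at the shackle, pull the lock straight back off the shackle, and finish while holding the lock still, dial upward, about 10 cm above the lid. Leave the shackle in its staple, the tote in the bay, and everything else standing where it is.

Things in the scene. Friction and masses are not known exactly. Their poses are not given: they have to be found in the camera images.
- track: Roller track fixed on the bench. Origin: on the bench, mid-width; its y runs along it to the bay, x across, away from the robot. 15 free steel rollers along x carry the tote's underside 60 mm above the bench. Frame 324 mm wide, y -410 to +332 mm. Side guides, 280 mm apart inside, rise to 82 mm above the bench (110 mm at the bay, y +10 to +310); the end stop is 110 mm high.
- bay_stop (a point): Middle of the rubber face of the bay's end stop (track frame x 0, y +310 mm, z 83 mm); axes as the track's.
- tote: Closed grey plastic tote with a flat lid: 270 (x, across the track) x 340 (y, along it) x 110 mm high, 1.1 to 2.1 kg, loose on the rollers, axes as the track's. Origin: centre of its underside; lid 110 mm above it, 170 mm above the bench. Starts 95 to 200 mm short of home (home: track y = 140 mm). Pushed in +y on its -y end face it rolls with 1 to 3 N and coasts little.
- tote_nose (a point): Point on the tote's +y end face, the face that meets the stop (tote frame x 0, y +170 mm, z 23 mm). Home when its y in the axes of bay_stop is 0 (never beyond about +1 mm).
- staple (a point): Centre of the eye of the steel staple on the lid (tote frame x -22, y 0, z 120 mm): an upright loop of 6 mm wire in the tote's x-z plane, 26 mm long, 23 mm high over the lid; the shackle passes through it.
- lock: Combination padlock, 0.38 kg, lying on the lid, dial up. Origin: centre of its underside (starts at tote x -83.5, y 0, z 110 mm); x points out along the shackle's legs to the staple, z up. Steel case 56 (x) x 54 (y) x 26 mm high; its bare y faces can be gripped from above, across the dial. Dial in the open notch: comes off by 35 mm of straight pull along its -x, 1 to 4 N; else blocked after 6 mm.
- dial_top (a point): Centre of the dial's top face, 44 mm above the case's underside, over its middle. Round knurled black knob, 44 mm across, from 27 to 44 mm above the case's underside, turning about the lock's z. A white pointer line runs from its middle to the rim, short ticks mark the other notches; a short white mark on the case between the shackle's legs shows the open position.
- dial (a joint): Dial angle, rad: 0 when the pointer line points along the lock's +x at the shackle (open notch), positive anticlockwise from above. 12 click notches 0.524 apart, one at 0; let go, it falls into the nearest; a click takes about 0.1 N m. Starts in a notch from +0.52 to +2.62: turn clockwise to 0 (it can pass 0; stops at -2.9 and 2.9). Within 0.1 of 0 the lock comes off.
- shackle: U-shaped steel shackle of 7 mm bar, legs 24 mm apart between centres, 55 mm long, loose in the staple. Origin: middle of its bow, on the bar's centre line, at the start 61.5 mm ahead (+x) of the lock's origin and 9 mm above the lid; legs point along its -x into the lock, about 30 mm of them bare. A lug 10.5 mm high stands on each leg end.
- lid_jar: Bystander: round unglazed white jar, 60 mm wide, 56 mm high, standing on the far half of the tote's lid towards +y; rides along. Origin: centre of its underside.
- lid_tray: Bystander: unglazed white tray 60 x 85 x 16 mm lying on the far half of the tote's lid towards -y; rides along. Origin: centre of its underside.
- vase: Bystander: white vase 100 mm wide, 150 mm high, beyond the bay's end of the track. Origin: centre of its underside.
- moon_jar: Bystander: round white jar 132 mm wide, 120 mm high, beyond the bay's end of the track. Origin: centre of its underside.
- glaze_tub: Bystander: white open tub 90 mm wide, 75 mm high, near the robot on its left. Origin: centre of its underside.
- oxide_jar: Bystander: glass jar with black cap, 56 mm wide, 85 mm high, near the robot on its right. Origin: centre of its underside.
- brush: Bystander: wooden brush, 190 mm long, lying right of the track. Origin: its underside.
- soap_dish: Bystander: white tray 75 x 120 x 16 mm right of the track. Origin: centre of its underside.
Things that resemble listed ones, but are neither listed nor needed, are in the scene too. Leave any yellow look-alike of the lock alone.

How it is judged:
On the way, in this order (a step that is already met when the one before it is completed fails the run):
1. the tote is fully home against the bay's stop (gap under 5 mm) (y of tote_nose in the frame of bay_stop above -0.005 m and z of tote in the frame of track below 0.07 m), for 0.2 s.
2. the dial stands in the open notch, pointer at the shackle, within 0.2 rad, the lock still on its shackle and the tote still in the bay (value of joint dial between -0.2 and 0.2 rad and not (distance between lock and shackle above 0.092 m) and y of tote_nose in the frame of bay_stop above -0.012 m and z of tote in the frame of track below 0.07 m), for 0.2 s.
3. the lock is drawn right off its shackle, the tote still in the bay (distance between lock and shackle above 0.092 m and y of tote_nose in the frame of bay_stop above -0.012 m and z of tote in the frame of track below 0.07 m), for 0.1 s.
At the end, for the whole second after the job is handed in: Fingers hold the lock still, dial up (tilt < 0.35 rad), off its shackle, its underside 70 mm or more above the lid; tote within 12 mm of the stop, at rest; shackle in the staple (30 mm); jar and tray upright on the lid; other things within 30 mm of where they stood (all of step 3 and z of lock in the frame of tote above 0.18 m and angle between lock's own z axis and vertical below 0.35 rad and linear speed of lock below 0.03 m/s and contact force between the fingers and lock above 1 N and contact force between lock and tote below 0.1 N and contact force between lock and shackle below 0.1 N and distance between shackle and staple below 0.03 m and linear speed of tote below 0.02 m/s and not (distance of any of vase, moon_jar, glaze_tub, oxide_jar, brush, soap_dish from where it was at the start of the episode above 0.03 m or angle between any of vase, moon_jar, glaze_tub, oxide_jar, brush, soap_dish's own z axis and vertical above 0.5 rad) and not (angle between any of lid_tray, lid_jar's own z axis and vertical above 0.5 rad or z of any of lid_tray, lid_jar in the frame of tote below 0.1 m)); the arm keeps its last pose, push and grip.
It fails at once if one of the other things on the bench is pushed more than 30 mm or tipped over (distance of any of vase, moon_jar, glaze_tub, oxide_jar, brush, soap_dish from where it was at the start of the episode above 0.03 m or angle between any of vase, moon_jar, glaze_tub, oxide_jar, brush, soap_dish's own z axis and vertical above 0.5 rad).
It fails at once if the jar or the tray on the lid is tipped over or falls off the lid (angle between any of lid_tray, lid_jar's own z axis and vertical above 0.5 rad or z of any of lid_tray, lid_jar in the frame of tote below 0.1 m).
It fails at once if the tote is slammed along faster than 0.4 m/s (linear speed of tote above 0.4 m/s).
It also fails if it takes over 72 s, if anything falls off the work surface, if the arm or the gripper's body presses on something with over 40 N, if the wrist force passes 120 N, or if a joint passes its speed limit or range.

### The arm

A 6-joint arm with a two-finger parallel gripper is mounted at the origin on the work surface. World frame = base frame: x ahead of the robot, y to its left, z up, the work surface at z = 0. Lengths are in m, angles in rad, forces in N, time in s.
With the tool pointing down it reaches from about 0.3 to 0.75 m from the base axis. Payload 8.5 kg.
Tool frame: the origin (TCP) lies midway between the tips of the shut fingers; the grasp point (between the pads) lies 19 mm behind it; z points along the fingers, y is the line along which they close (so a half turn about z gives the same grasp; the last joint's range is limited). The gripper opens to 85 mm and grips with 20 to 120 N. Pads are 22 mm wide; open, the fingers measure 114 mm over their backs; the gripper's body (76 mm by 85 mm) begins 54 mm behind the grasp point. The pads swing forward as they close: fully open they stand 13 mm farther back than shut.
Start: joints at [1.089, 0.381, 1.297, -0, 1.464, -0.215], TCP at [0.145, 0.531, 0.202] pointing down, gripper open.
Joint ranges: [-3.11, 3.11], [-0.89, 2.33], [0.22, 2.48], [-1.42, 4.56], [0.17, 2.85], [-2.88, 2.88]. Speed limits (rad/s): [2.39, 2.39, 3.14, 3.14, 3.14, 3.14].

### API

Orientations are given as a unit quaternion [x, y, z, w].
In Python, from plant import sensors, viewer, workorder gives the robot as it stands. The module is installed in compiled form; this text tells all that it offers.
- The arm moves only by the tool jog_arm, never from a script. Its argument "steps" is one flat list of numbers, 5 for each row, row after row: the shift along the tool's x, y, z in m, then the turn about the tool's z in rad, then the finger opening in m, from 0 to 0.0854. In form: [tx, ty, tz, yaw, gripper, tx, ty, tz, yaw, gripper, ...]. A call has 1 to 5 rows; each row is the pose to reach, as a shift and turn from the pose commanded when the call began, along the tool's axes at that moment; what a row does not reach only later rows make up. A row lasts 1/12 s, in which the tool goes at most 41.7 mm and 7.16 degrees, less where a joint would pass 70% of its speed; a pose out of reach is approached as far as the arm can. A call with a gripper value outside its range is refused whole. The fingers move at their own pace and stop on an object; "squeeze" is the grip in N (left out, the last holds). Time passes only in rows, so rows that repeat a pose let the fingers close. It gives the time, the measured TCP pose, the force, the opening and the grip force at its end, in the units of the state.
- sensors.get_state(): the state, without advancing time (a new reading comes with each control period).
- viewer.snapshot(name): name is "scene" or "top"; returns a dict with "pixels" (400x640x3 uint8, red, green, blue), "mtx" (3x3 intrinsics, pixels), "rvec" (rotation vector, rad) and "tvec" (3), from world to camera coordinates, as OpenCV has them. Camera axes: x right, y down, z forward; pixel columns grow to the right and rows downward; lengths in m; the calibration is good to about 2 mm. A picture is of the moment at which its call begins. There is no depth.
- workorder.finish_job(): hands the job in; it is judged then, once.
Trained networks look in the newest picture that a camera, given by its name, has taken for a name from the list of things; names that differ only in an ending like _2 or _b are one class to them, and where a whole thing is asked for, a point or a joint stands for the part that bears it (a point fixed in the world has none). Each returns a list of dicts, best first, with "p" (0 to 1); they miss things now and then, are a little off and sometimes report something else, mostly with a low value. They report only what shows in the picture. A call takes as long as a camera call. They do not tell look-alikes from the thing itself.
- viewer.cut_out(camera, label): "mask" (400x640 bool, what is visible of it) and "location" ([row, column] in pixels, amid what is visible of it).
- viewer.landmark_of(camera, label): "location" ([row, column] in pixels: a listed point, or the origin of a listed thing).
The state is a dict: "t": time; "qpos": joint angles; "qvel": joint speeds; "joint_torque": joint torques, N m; "tcp_pos": TCP position; "tcp_rot": TCP orientation; "force": force on the tool from outside, world axes, zero at the start; "ft_torque": the same for the moment, N m; "width": finger opening in m; "grip_force": force on a finger pad.
Only numpy, scipy, OpenCV 4.12 (cv2) and the standard library are available. Lean on these libraries where they do the work, as an engineer would, in place of code of your own. Each camera call takes 0.05 s, during which the arm holds its last target. There are 200 camera calls.

## Working session

There is one attempt and no reset: what is moved stays moved. The work goes in short steps, Python scripts to look and compute and a tool call to move; the robot and the scene stay as the last step left them, time stands still between calls to the robot, and variables do not carry over. Pictures are saved under pics/ and viewed, at most 10 in all, crops included, and the job is handed in when it is done.

Besides the shell and the picture viewer there is one more tool, called after "Request:" as a command line: name --argument value ..., lists and objects as JSON in quotes. jog_arm: Moves the arm, as the interface text tells. Its arguments: {"type":"object","properties":{"steps":{"type":"array","items":{"type":"number"}},"squeeze":{"type":"number"}},"required":["steps"]}

```bash
mkdir -p pics
cat > h.py <<'E'
import numpy as np, cv2
from plant import sensors, viewer, workorder
def snap(c,f=None):
    s=viewer.snapshot(c)
    if f: cv2.imwrite('pics/'+f,cv2.cvtColor(s['pixels'],cv2.COLOR_RGB2BGR))
    return s
def ray(s,rc):
    R=cv2.Rodrigues(np.array(s['rvec'],float))[0]; t=np.array(s['tvec'],float).ravel()
    o=-R.T@t; d=R.T@np.linalg.inv(s['mtx'])@np.array([rc[1],rc[0],1.]); return o,d
def atz(s,rc,z):
    o,d=ray(s,rc); return o+d*(z-o[2])/d[2]
def proj(s,p):
    return cv2.projectPoints(np.array(p,float).reshape(-1,3),np.array(s['rvec'],float),np.array(s['tvec'],float),s['mtx'],None)[0].reshape(-1,2)
E
python3 - <<'E'
from h import *
np.set_printoptions(precision=4,suppress=True)
Z={'track':0,'bay_stop':.083,'tote':.06,'tote_nose':.083,'staple':.18,'lock':.17,'dial_top':.214,'shackle':.179,'lid_jar':.17,'lid_tray':.17,'vase':0,'moon_jar':0,'glaze_tub':0,'oxide_jar':0}
for c in ['top','scene']:
    s=snap(c,c+'0.png'); print(c,-cv2.Rodrigues(s['rvec'])[0].T@np.array(s['tvec']).ravel())
    for n,z in Z.items():
        for d in viewer.landmark_of(c,n)[:2]: print(n,round(d['p'],2),np.round(d['location']),atz(s,d['location'],z)[:2])
print(sensors.get_state())
E
```

```text
top [ 0.3867 -0.0182  1.7359]
track 0.7 [173. 314.] [ 0.617  -0.0345]
bay_stop 0.72 [176. 211.] [0.6006 0.3219]
bay_stop 0.42 [190. 312.] [ 0.5461 -0.0255]
tote 0.91 [169. 304.] [ 0.6233 -0.0011]
staple 0.84 [173. 308.] [ 0.5937 -0.0162]
staple 0.51 [146. 281.] [0.6855 0.072 ]
lock 0.86 [188. 308.] [ 0.5448 -0.0144]
lock 0.58 [244. 286.] [0.3642 0.061 ]
dial_top 0.61 [251. 326.] [ 0.3414 -0.0662]
dial_top 0.53 [189. 310.] [ 0.537  -0.0212]
shackle 0.6 [175. 304.] [ 0.5874 -0.002 ]
lid_jar 0.83 [147. 280.] [0.6837 0.0749]
lid_tray 0.75 [138. 325.] [ 0.7126 -0.0732]
lid_tray 0.59 [170. 307.] [ 0.6053 -0.0127]
vase 0.97 [222. 180.] [0.4447 0.4475]
vase 0.3 [171. 309.] [ 0.6257 -0.0186]
glaze_tub 0.95 [260. 209.] [0.3078 0.3453]
glaze_tub 0.56 [224. 179.] [0.4376 0.4528]
oxide_jar 0.5 [262. 392.] [ 0.2923 -0.3131]
scene [1.3728 0.4768 0.9198]
bay_stop 0.61 [263. 404.] [0.5929 0.3201]
bay_stop 0.51 [179. 313.] [ 0.3719 -0.1066]
tote 0.97 [232. 300.] [ 0.6138 -0.0132]
tote 0.71 [263. 456.] [0.4964 0.4474]
tote_nose 0.72 [246. 350.] [0.6114 0.1593]
staple 0.93 [197. 304.] [ 0.5826 -0.0141]

[... 328 characters left out ...]
503 -0.3857]
vase 0.81 [270. 462.] [0.452  0.4692]
vase 0.75 [228. 320.] [ 0.5076 -0.    ]
moon_jar 0.87 [313. 448.] [0.629  0.4737]
glaze_tub 0.96 [227. 437.] [0.3029 0.3464]
glaze_tub 0.5 [160. 216.] [ 0.3636 -0.5869]
{'t': 1.5, 'qpos': array([ 1.0887,  0.3806,  1.2974,  0.    ,  1.4636, -0.2153]), 'qvel': array([ 0.0004, -0.0035,  0.0003, -0.0005,  0.0012, -0.0016]), 'joint_torque': array([ -0.0002, -44.8324, -23.1465,  -0.0002,   0.0005,  -0.    ]), 'tcp_pos': array([0.145 , 0.5305, 0.2015]), 'tcp_rot': array([ 0.133 ,  0.9911, -0.    , -0.    ]), 'force': array([-0.6128,  0.0714,  0.4721]), 'ft_torque': array([-0.0036, -0.0481, -0.0205]), 'grip_force': 0.0, 'width': 0.08548400885034563}
```

View pics/top0.png

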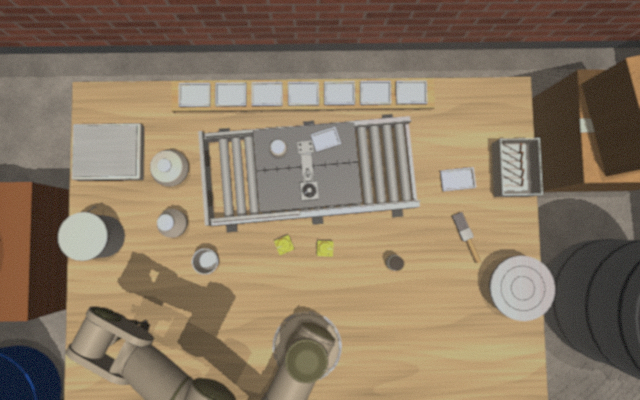

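View pics/scene0.png

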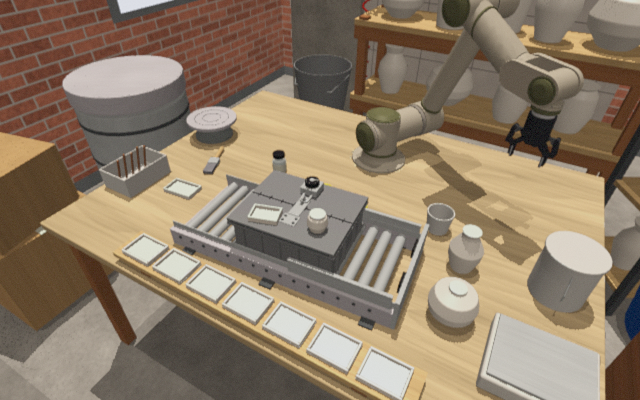

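Run:
```python
from h import *
np.set_printoptions(precision=4,suppress=True)
s=snap('top')
for n,z in [('tote',.17),('track',.09)]:
    for d in viewer.cut_out('top',n)[:1]:
        m=d['mask'].astype(np.uint8); r,c=np.nonzero(m)
        pts=np.array([atz(s,(a,b),z)[:2] for a,b in zip(r,c)],np.float32)
        print(n,d['p'],cv2.minAreaRect(pts)); print(cv2.boxPoints(cv2.minAreaRect(pts)))
a=cv2.cvtColor(s['pixels'],cv2.COLOR_RGB2BGR)
top=cv2.resize(a[165:215,275:345],None,fx=11,fy=11,interpolation=cv2.INTER_CUBIC)
cv2.imwrite('pics/c1.png',top)
```

```text
tote 0.74 ((0.6176256537437439, -0.011258244514465332), (0.2727128267288208, 0.33686962723731995), 4.339700222015381)
[[ 0.4689  0.1464]
 [ 0.4944 -0.1895]
 [ 0.7663 -0.1689]
 [ 0.7408  0.167 ]]
track 0.97 ((0.608380138874054, -0.017559856176376343), (0.36340388655662537, 0.7466075420379639), 4.432709693908691)
[[ 0.3984  0.3406]
 [ 0.4561 -0.4038]
 [ 0.8184 -0.3757]
 [ 0.7607  0.3687]]
```

View pics/c1.png

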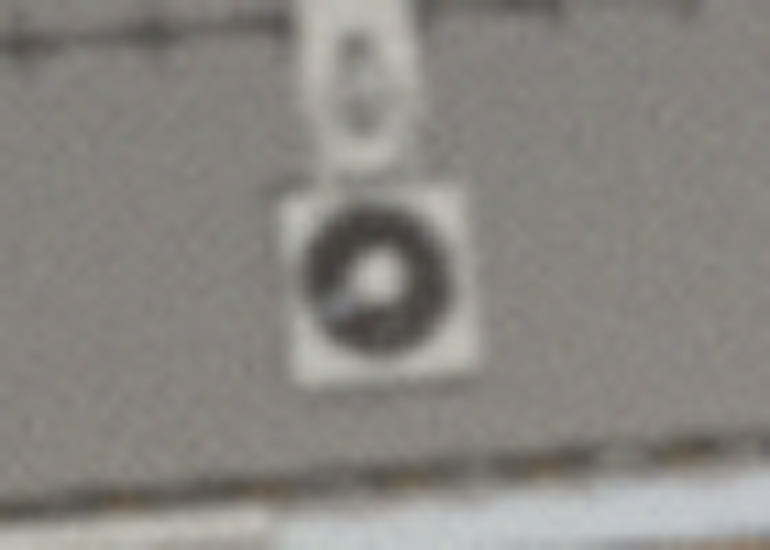

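Request:
jog_arm --steps '[0,0,-0.12,0,0,0,0,-0.12,0,0,0,0,-0.12,0,0,-0.06,-0.053,-0.12,0,0,-0.06,-0.053,-0.12,0,0]'

```text
t: 2.07
tcp_pos: [0.1893, 0.464, 0.3236]
tcp_rot: [0.131, 0.991, 0.002, 0.001]
force: [1.4, 0.2, -0.7]
width: 0.0256
grip_force: 0.0
```

Request:
jog_arm --steps '[-0.149,-0.133,0,0,0,-0.149,-0.133,0,0,0,-0.149,-0.133,0,0,0,-0.149,-0.133,0,0,0,-0.149,-0.133,0,0,0]'

```text
t: 2.48
tcp_pos: [0.2984, 0.2937, 0.3217]
tcp_rot: [0.133, 0.991, 0.0, 0.0]
force: [1.2, 1.1, -0.8]
width: 0.0006
grip_force: 0.0
```

Request:
jog_arm --steps '[-0.149,-0.133,0,0,0,-0.149,-0.133,0,0,0,-0.149,-0.133,0,0,0,-0.149,-0.133,0,0,0,-0.149,-0.133,0,0,0]'

```text
t: 2.9
tcp_pos: [0.4072, 0.1259, 0.3216]
tcp_rot: [0.134, 0.991, -0.0, 0.0]
force: [0.2, 1.1, 0.5]
width: -0.0
grip_force: 0.0
```

Request:
jog_arm --steps '[-0.149,-0.133,0,0,0,-0.149,-0.133,0,0,0,-0.149,-0.133,0,0,0,-0.149,-0.133,0,0,0,-0.149,-0.133,0,0,0]'

```text
t: 3.32
tcp_pos: [0.516, -0.0419, 0.3213]
tcp_rot: [0.134, 0.991, -0.0, -0.0]
force: [-0.4, -0.4, -0.7]
width: 0.0001
grip_force: 0.0
```

Request:
jog_arm --steps '[-0.16,-0.144,0,0.6,0,-0.16,-0.144,0,0.6,0,-0.16,-0.144,0,0.6,0,-0.16,-0.144,0,0.6,0,-0.16,-0.144,0,0.6,0]'

```text
t: 3.73
tcp_pos: [0.6282, -0.2162, 0.3215]
tcp_rot: [0.423, 0.906, 0.0, 0.0]
force: [1.3, 0.9, 0.3]
width: 0.0003
grip_force: 0.0
```

Request:
jog_arm --steps '[0,0,0,0.627,0,0,0,0,0.627,0,0,0,0,0.627,0,0,0,0,0.627,0,0,0,0,0.627,0]'

```text
t: 4.15
tcp_pos: [0.6276, -0.2146, 0.3213]
tcp_rot: [0.681, 0.732, -0.0, -0.0]
force: [-0.0, 0.5, 0.2]
width: -0.0004
grip_force: 0.0
```

Request:
jog_arm --steps '[-0.015,0,-0.0,0,0,-0.015,0,0.06,0,0,-0.015,0,0.12,0,0,-0.015,0,0.16,0,0,-0.015,0,0.2,0,0]'

```text
t: 4.57
tcp_pos: [0.6283, -0.2292, 0.1532]
tcp_rot: [0.679, 0.734, 0.0, 0.0]
force: [-0.2, -0.0, 0.0]
width: -0.0003
grip_force: 0.0
```

Request:
jog_arm --steps '[0.008,0,0.007,0,0,0.016,0,0.007,0,0,0.024,0,0.007,0,0,0.032,0,0.007,0,0,0.04,0,0.007,0,0]'

```text
t: 4.98
tcp_pos: [0.6266, -0.1888, 0.1508]
tcp_rot: [0.678, 0.735, 0.001, 0.002]
force: [-0.1, 0.2, 0.7]
width: -0.0003
grip_force: 0.0
```

Run:
```python
from h import *
s=snap('top','top1.png'); a=cv2.cvtColor(s['pixels'],cv2.COLOR_RGB2BGR)[90:250,180:440]
s=snap('scene'); b=cv2.cvtColor(s['pixels'],cv2.COLOR_RGB2BGR)[130:310,170:430]
cv2.imwrite('pics/c2.png',np.vstack([cv2.resize(a,(520,290)),cv2.resize(b,(520,300))]))
```

```text
(no output)
```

View pics/c2.png

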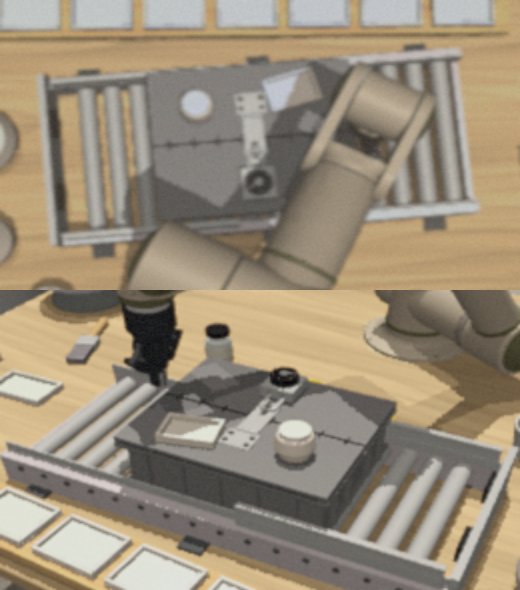

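Request:
jog_arm --steps '[-0.015,0,0,0,0,-0.015,0,0.015,0,0,-0.015,0,0.03,0,0,-0.004,0,0.03,0,0,0.004,0,0.03,0,0]'

```text
t: 5.5
tcp_pos: [0.625, -0.1862, 0.1177]
tcp_rot: [0.679, 0.734, -0.001, -0.0]
force: [-0.9, -2.9, -2.9]
width: 0.0001
grip_force: 1.4
```

Request:
jog_arm --steps '[0.008,0,0,0,0,0.016,0,0,0,0,0.024,0,0,0,0,0.032,0,0,0,0,0.04,0,0,0,0]'

```text
t: 5.92
tcp_pos: [0.6225, -0.1449, 0.1188]
tcp_rot: [0.679, 0.735, 0.0, 0.001]
force: [-0.8, -2.5, 2.1]
width: 0.0004
grip_force: 1.2
```

Request:
jog_arm --steps '[0.008,0,0,0,0,0.016,0,0,0,0,0.024,0,0,0,0,0.032,0,0,0,0,0.04,0,0,0,0]'

```text
t: 6.33
tcp_pos: [0.619, -0.105, 0.1179]
tcp_rot: [0.679, 0.734, 0.0, 0.0]
force: [0.5, -2.7, 2.0]
width: 0.0
grip_force: 1.2
```

Request:
jog_arm --steps '[0.008,0,0,0,0,0.016,0,0,0,0,0.024,0,0,0,0,0.032,0,0,0,0,0.04,0,0,0,0]'

```text
t: 6.75
tcp_pos: [0.6157, -0.0651, 0.1178]
tcp_rot: [0.679, 0.734, 0.0, 0.0]
force: [2.6, -3.7, 0.8]
width: 0.0001
grip_force: 1.2
```

Request:
jog_arm --steps '[0.006,0,0,0,0,0.012,0,0,0,0,0.018,0,0,0,0,0.024,0,0,0,0,0.03,0,0,0,0]'

```text
t: 7.17
tcp_pos: [0.6132, -0.0355, 0.1177]
tcp_rot: [0.679, 0.734, -0.0, -0.0]
force: [1.3, -2.1, -0.5]
width: -0.0
grip_force: 1.0
```

Request:
jog_arm --steps '[0.002,0,0,0,0,0.004,0,0,0,0,0.006,0,0,0,0,0.008,0,0,0,0,0.01,0,0,0,0]'

```text
t: 7.58
tcp_pos: [0.6124, -0.0261, 0.1177]
tcp_rot: [0.679, 0.734, -0.0, -0.0]
force: [-1.1, -2.0, 0.0]
width: -0.0001
grip_force: 0.8
```

Request:
jog_arm --steps '[0.002,0,0,0,0,0.004,0,0,0,0,0.006,0,0,0,0,0.007,0,0,0,0,0.008,0,0,0,0]'

```text
t: 8.0
tcp_pos: [0.612, -0.0234, 0.1179]
tcp_rot: [0.679, 0.734, -0.004, 0.003]
force: [-2.6, -28.8, -2.0]
width: 0.0
grip_force: 14.4
```

Run:
```python
from h import *
print(sensors.get_state()['force'])
for c in ['top','scene']:
    s=snap(c)
    for n,z in [('bay_stop',.083),('tote_nose',.083),('tote',.06),('dial_top',.214),('staple',.18)]:
        for d in viewer.landmark_of(c,n)[:2]: print(c,n,round(d['p'],2),atz(s,d['location'],z)[:2])
```

```text
[ -2.5561339  -28.79917729  -1.96672717]
top bay_stop 0.62 [0.58741925 0.32294302]
top bay_stop 0.57 [0.71652979 0.10987261]
top tote_nose 0.41 [ 0.57704164 -0.53069231]
top tote_nose 0.15 [ 0.29616595 -0.29625249]
top tote 0.64 [0.60231886 0.16460155]
top dial_top 0.67 [ 0.33974953 -0.06864976]
top dial_top 0.48 [0.52802579 0.14560801]
top staple 0.83 [0.58456923 0.15087809]
scene bay_stop 0.94 [0.59427086 0.32740635]
scene tote_nose 0.59 [0.60023994 0.33042927]
scene tote_nose 0.38 [0.40858131 0.10713407]
scene tote 0.9 [0.60990042 0.15443489]
scene tote 0.65 [ 0.43089445 -0.52861837]
scene dial_top 0.63 [0.52353629 0.14754211]
scene dial_top 0.5 [0.61521217 0.17108808]
scene staple 0.92 [0.5763874  0.15430787]
scene staple 0.67 [0.51979867 0.37188879]
```

Request:
jog_arm --steps '[-0.03,0,0,0,0,-0.03,0,-0.04,0,0,-0.03,0,-0.08,0,0,-0.03,0,-0.12,0,0,-0.03,0,-0.16,0,0]'

```text
t: 9.02
tcp_pos: [0.614, -0.0476, 0.28]
tcp_rot: [0.679, 0.734, 0.0, -0.0]
force: [-0.4, -0.7, -0.3]
width: 0.0002
grip_force: 0.0
```

Run:
```python
from h import *
print(sensors.get_state()['tcp_pos'])
acc={}
for k in range(3):
  for c in ['top','scene']:
    s=snap(c)
    if c=='top': acc.setdefault('t',[]).append(s['pixels'].astype(float)); st=s
    else: acc.setdefault('s',[]).append(s['pixels'].astype(float))
    for n,z in [('lock',.17),('dial_top',.214),('staple',.18)]:
        for d in viewer.landmark_of(c,n)[:3]:
            p=atz(s,d['location'],z)[:2]
            if abs(p[0]-.55)<.06 and abs(p[1]-.15)<.05: print(c,n,round(d['p'],2),p)
a=np.mean(acc['t'],0).astype(np.uint8)[:,:,::-1]; b=np.mean(acc['s'],0).astype(np.uint8)[:,:,::-1]
q=proj(st,[.523,.149,.214])[0]; q2=proj(s,[.523,.149,.214])[0]; print(q,q2)
f=lambda im,q:cv2.resize(cv2.getRectSubPix(np.ascontiguousarray(im),(40,40),tuple(map(float,q))),(400,400),interpolation=cv2.INTER_CUBIC)
cv2.imwrite('pics/c3.png',np.hstack([f(a,q),f(b,q2)]))
```

```text
[ 0.61398921 -0.04764024  0.27999997]
top lock 0.76 [0.52346622 0.14321527]
top staple 0.96 [0.57969424 0.15416206]
scene lock 0.84 [0.52412685 0.15648837]
scene dial_top 0.67 [0.51300075 0.14012767]
scene staple 0.93 [0.5700287  0.15478286]
top lock 0.83 [0.52121795 0.14649526]
top dial_top 0.7 [0.52623901 0.15418891]
top dial_top 0.53 [0.52334736 0.15293683]
top staple 0.68 [0.58515963 0.14631812]
scene lock 0.91 [0.52568247 0.15198983]
scene dial_top 0.71 [0.53163743 0.15316493]
scene staple 0.93 [0.5805389  0.15754096]
top lock 0.89 [0.53426111 0.14020179]
top dial_top 0.6 [0.52457617 0.14975594]
top dial_top 0.25 [0.52455228 0.14816926]
top staple 0.57 [0.57793077 0.14571463]
scene lock 0.55 [0.51509318 0.1562964 ]
scene dial_top 0.68 [0.51882344 0.14152862]
scene staple 0.88 [0.56897648 0.15396835]
[256.84128217 194.39024812] [362.63392632 194.45795153]
```

View pics/c3.png

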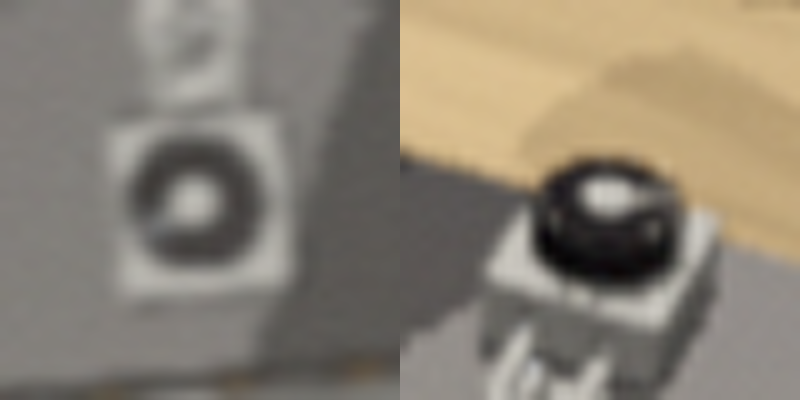

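Run:
```python
from h import *
c=np.array([.5235,.149,.214]); 
for n in ['top','scene']:
    s=snap(n)
    for k in (2,3,4,5):
        a=np.radians(30*k+4.35); q=proj(s,[c,c+.02*np.array([np.cos(a),np.sin(a),0])]); d=(q[1]-q[0])*10; print(n,k,d.round(),np.degrees(np.arctan2(d[1],d[0])).round())
```

```text
top 2 [-57. -26.] -155.0
top 3 [-63.   6.] 175.0
top 4 [-52.  36.] 145.0
top 5 [-27.  57.] 115.0
scene 2 [45. 36.] 39.0
scene 3 [65. 19.] 16.0
scene 4 [68. -3.] -3.0
scene 5 [ 53. -24.] -24.0
```

Request:
jog_arm --steps '[0.203,-0.075,0,0,0.065,0.203,-0.075,0,0,0.065,0.203,-0.075,0,0,0.065,0.203,-0.075,0,0,0.065,0.203,-0.075,0,0,0.065]'

```text
t: 10.73
tcp_pos: [0.5258, 0.1427, 0.278]
tcp_rot: [0.679, 0.734, 0.0, 0.0]
force: [1.1, 0.4, 0.1]
width: 0.0606
grip_force: 0.0
```

Request:
jog_arm --steps '[0,0,0,-0.522,0.065,0,0,0,-0.522,0.065,0,0,0,-0.522,0.065,0,0,0,-0.522,0.065,0,0,0,-0.522,0.065]'

```text
t: 11.15
tcp_pos: [0.5269, 0.1413, 0.2779]
tcp_rot: [0.464, 0.886, 0.0, 0.0]
force: [-0.1, -0.3, -0.0]
width: 0.0649
grip_force: 0.0
```

Request:
jog_arm --steps '[0.0085,0.0015,0,0,0.065,0.0085,0.0015,0.03,0,0.065,0.0085,0.0015,0.05,0,0.065,0.0085,0.0015,0.065,0,0.065,0.0085,0.0015,0.078,0,0.065]'

```text
t: 11.57
tcp_pos: [0.5227, 0.1495, 0.1986]
tcp_rot: [0.468, 0.884, -0.0, -0.001]
force: [0.5, 0.2, -0.1]
width: 0.0654
grip_force: 0.0
```

Request:
jog_arm --steps '[0,0,0,0,0.065,0,0,0,0,0.04,0,0,0,0,0.04,0,0,0,0,0.04,0,0,0,0,0.04]' --squeeze 25

```text
t: 11.98
tcp_pos: [0.5237, 0.1491, 0.2007]
tcp_rot: [0.466, 0.885, 0.0, 0.001]
force: [0.3, -0.1, -0.3]
width: 0.0398
grip_force: 0.0
```

Run:
```python
from h import *
s=snap('scene'); b=np.ascontiguousarray(s['pixels'][:,:,::-1])
q=proj(s,[.5235,.149,.214])[0]; print(sensors.get_state()['width'])
cv2.imwrite('pics/c4.png',cv2.resize(cv2.getRectSubPix(b,(70,60),tuple(map(float,q))),(700,600),interpolation=cv2.INTER_CUBIC))
```

```text
0.03985929326839954
```

View pics/c4.png

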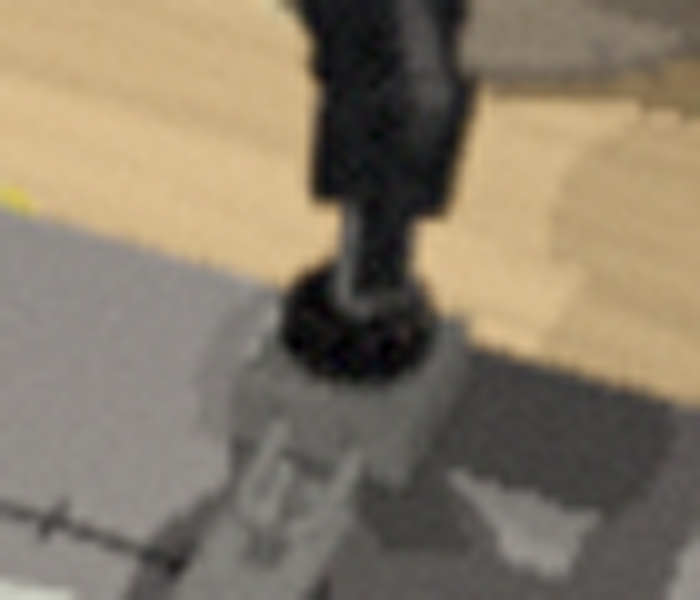

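Request:
jog_arm --steps '[0,0,0,0,0.065,0,0,0,0,0.065,0,0,0,0,0.065,0,0,0.007,0,0.065,0,0,0.014,0,0.065]'

```text
t: 12.45
tcp_pos: [0.5235, 0.149, 0.1854]
tcp_rot: [0.466, 0.885, 0.0, 0.0]
force: [-0.5, 0.7, 0.1]
width: 0.0647
grip_force: 0.0
```

Request:
jog_arm --steps '[0,0,0,0,0.065,0,0,0,0,0.035,0,0,0,0,0.035,0,0,0,0,0.035,0,0,0,0,0.035]' --squeeze 25

```text
t: 12.87
tcp_pos: [0.5235, 0.1491, 0.1861]
tcp_rot: [0.466, 0.885, 0.0, 0.0]
force: [0.2, 0.0, -0.2]
width: 0.0348
grip_force: 0.0
```

Run:
```python
from h import *
s=snap('scene'); b=np.ascontiguousarray(s['pixels'][:,:,::-1])
S=sensors.get_state(); R=np.array([[.822,.57,0]]) 
t=S['tcp_pos']; y=np.array([.822,.57,0])
pts=[[.5235,.149,.214],[.5235,.149,.196]]+[t+sg*.0175*y+[0,0,h] for sg in(1,-1) for h in (0,.01,.02,.03)]
q=proj(s,pts); f=10
o=q[0]-[35,30]
im=cv2.resize(cv2.getRectSubPix(b,(70,60),tuple(map(float,q[0]))),(700,600),interpolation=cv2.INTER_CUBIC)
for i,p in enumerate(q):
    cv2.circle(im,tuple(((p-o)*10).astype(int)),3,(0,0,255) if i>1 else (0,255,0),-1)
cv2.imwrite('pics/c5.png',im)
```

```text
(no output)
```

View pics/c5.png

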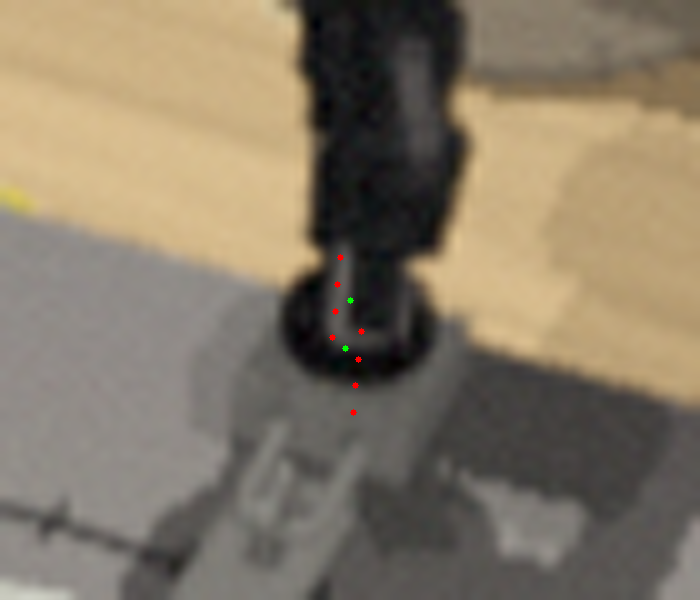

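Request:
jog_arm --steps '[0,0,0,0,0.06,0,0,0,0,0.06,0,0,0,0,0.06,0,0,0.006,0,0.06,0,0,0.012,0,0.06]'

```text
t: 13.33
tcp_pos: [0.5234, 0.149, 0.1735]
tcp_rot: [0.466, 0.885, 0.0, 0.0]
force: [-0.0, 0.8, 0.3]
width: 0.0599
grip_force: 0.0
```

Request:
jog_arm --steps '[0,0,0,0,0.06,0,0,0,0,0.035,0,0,0,0,0.035,0,0,0,0,0.035,0,0,0,0,0.035]' --squeeze 25

```text
t: 13.75
tcp_pos: [0.5232, 0.149, 0.1739]
tcp_rot: [0.466, 0.885, -0.0, -0.0]
force: [-0.9, 0.6, -0.4]
width: 0.0429
grip_force: 25.7
```

Request:
jog_arm --steps '[0,0,0,0.1,0.035,0,0,0,0.2,0.035,0,0,0,0.3,0.035,0,0,0,0.4,0.035,0,0,0,0.5,0.035]' --squeeze 40

```text
t: 14.17
tcp_pos: [0.5228, 0.149, 0.174]
tcp_rot: [0.672, 0.74, -0.0, -0.0]
force: [-3.3, -1.3, 2.1]
width: 0.0417
grip_force: 40.7
```

Request:
jog_arm --steps '[0,0,0,0.1,0.035,0,0,0,0.2,0.035,0,0,0,0.3,0.035,0,0,0,0.4,0.035,0,0,0,0.5,0.035]'

```text
t: 14.58
tcp_pos: [0.5226, 0.1493, 0.174]
tcp_rot: [0.835, 0.551, -0.001, -0.001]
force: [-4.7, 0.9, 1.6]
width: 0.0415
grip_force: 40.7
```

Request:
jog_arm --steps '[0,0,0,0.1,0.035,0,0,0,0.2,0.035,0,0,0,0.3,0.035,0,0,0,0.4,0.035,0,0,0,0.5,0.035]'

```text
t: 15.0
tcp_pos: [0.5227, 0.1494, 0.174]
tcp_rot: [0.945, 0.327, -0.001, -0.001]
force: [-4.4, 0.9, 2.5]
width: 0.0414
grip_force: 40.7
```

Request:
jog_arm --steps '[0,0,0,0.1,0.035,0,0,0,0.2,0.035,0,0,0,0.3,0.035,0,0,0,0.4,0.035,0,0,0,0.5,0.035]'

```text
t: 15.42
tcp_pos: [0.523, 0.1494, 0.174]
tcp_rot: [0.997, 0.083, -0.0, -0.0]
force: [-2.4, 1.7, 0.8]
width: 0.042
grip_force: 40.6
```

Request:
jog_arm --steps '[0,0,0,0.05,0.035,0,0,0,0.1,0.035,0,0,0,0.1,0.035,0,0,0,0.1,0.035,0,0,0,0.1,0.035]'

```text
t: 15.83
tcp_pos: [0.5234, 0.1492, 0.1739]
tcp_rot: [0.999, 0.037, 0.0, -0.0]
force: [-1.4, 1.2, 0.8]
width: 0.042
grip_force: 40.6
```

Request:
jog_arm --steps '[0,0,0,0,0.07,0,0,0,0,0.07,0,0,0,0,0.07,0,0,-0.04,0,0.07,0,0,-0.08,0,0.07]'

```text
t: 16.25
tcp_pos: [0.5225, 0.1488, 0.2534]
tcp_rot: [0.999, 0.036, -0.002, 0.0]
force: [0.6, 0.0, 0.6]
width: 0.0698
grip_force: 0.0
```

Run:
```python
from h import *
L=[]
for k in range(3): s=snap('scene'); L.append(s['pixels'].astype(float))
b=np.ascontiguousarray(np.mean(L,0).astype(np.uint8)[:,:,::-1])
c=np.array([.5235,.149,.214]); q=proj(s,c)[0]
for k in (-2,-1,0,1,2):
    a=np.radians(30*k+4.35); d=(proj(s,c+.02*np.array([np.cos(a),np.sin(a),0]))[0]-q)*15; print(k,d.round())
cv2.imwrite('pics/c6.png',cv2.resize(cv2.getRectSubPix(b,(40,40),tuple(map(float,q))),(600,600),interpolation=cv2.INTER_CUBIC))
print(sensors.get_state()['tcp_pos'])
for k in viewer.landmark_of('scene','lock')[:2]: print(k['p'],atz(s,k['location'],.17))
```

```text
-2 [-102.    4.]
-1 [-80.  36.]
0 [-36.  58.]
1 [18. 64.]
2 [67. 53.]
[0.52461162 0.14907868 0.25674235]
0.63 [0.5239497  0.14759874 0.17      ]
0.58 [0.68674318 0.08948992 0.17      ]
```

View pics/c6.png

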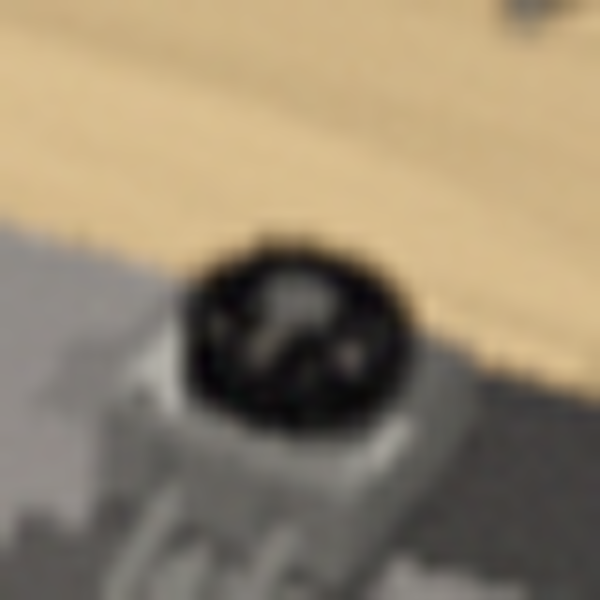

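Request:
jog_arm --steps '[0,0,0.03,0,0.074,0,0,0.06,0,0.074,0,0,0.08,0,0.074,0,0,0.095,0,0.074,0,0,0.103,0,0.074]'

```text
t: 16.87
tcp_pos: [0.5218, 0.1488, 0.1475]
tcp_rot: [0.999, 0.036, -0.003, 0.0]
force: [0.1, 0.7, -0.0]
width: 0.0739
grip_force: 0.0
```

Request:
jog_arm --steps '[0,0,0,0,0.074,0,0,0,0,0.045,0,0,0,0,0.045,0,0,0,0,0.045,0,0,0,0,0.045]' --squeeze 40

```text
t: 17.28
tcp_pos: [0.5239, 0.1491, 0.152]
tcp_rot: [0.999, 0.036, 0.001, -0.0]
force: [-0.7, -0.0, 5.1]
width: 0.0542
grip_force: 41.4
```

Request:
jog_arm --steps '[0,0,-0.001,0,0.045,-0.005,0,-0.001,0,0.045,-0.011,0,-0.001,0,0.045,-0.017,0,-0.001,0,0.045,-0.023,0,-0.001,0,0.045]'

```text
t: 17.7
tcp_pos: [0.5, 0.1473, 0.1521]
tcp_rot: [0.999, 0.036, 0.0, -0.0]
force: [3.4, 0.2, 1.4]
width: 0.0539
grip_force: 41.9
```

Request:
jog_arm --steps '[-0.006,0,0,0,0.045,-0.012,0,0,0,0.045,-0.018,0,0,0,0.045,-0.024,0,0,0,0.045,-0.03,0,0,0,0.045]'

```text
t: 18.12
tcp_pos: [0.47, 0.1452, 0.152]
tcp_rot: [0.999, 0.036, 0.0, 0.0]
force: [2.3, 0.4, 0.5]
width: 0.054
grip_force: 41.4
```

Run:
```python
from h import *
for k in range(3):
  for c in ['top','scene']:
    s=snap(c)
    for n,z in [('lock',.17),('shackle',.179),('staple',.18)]:
        for d in viewer.landmark_of(c,n)[:1]: print(c,n,round(d['p'],2),atz(s,d['location'],z)[:2])
b=np.ascontiguousarray(s['pixels'][:,:,::-1]); q=proj(s,[.54,.15,.19])[0]
cv2.imwrite('pics/c7.png',cv2.resize(cv2.getRectSubPix(b,(70,60),tuple(map(float,q))),(700,600),interpolation=cv2.INTER_CUBIC))
```

```text
top lock 0.82 [ 0.34349353 -0.07410004]
top shackle 0.55 [0.57485264 0.15137416]
top staple 0.56 [0.58780034 0.14727739]
scene lock 0.85 [0.46443352 0.14348581]
scene shackle 0.56 [0.57594769 0.14495833]
top lock 0.71 [ 0.35173329 -0.0644972 ]
top shackle 0.37 [0.57676456 0.14745606]
top staple 0.98 [0.58388442 0.1489299 ]
scene lock 0.72 [0.47167098 0.15172529]
scene shackle 0.43 [0.57286133 0.15112006]
scene staple 0.71 [0.57042374 0.1619321 ]
top lock 0.83 [ 0.34842044 -0.06931383]
top shackle 0.68 [0.59232903 0.15615057]
top staple 0.91 [0.58610204 0.14338257]
scene lock 0.86 [0.45796235 0.14364125]
scene shackle 0.66 [0.57995452 0.15196564]
scene staple 0.57 [0.57158493 0.1564683 ]
```

View pics/c7.png

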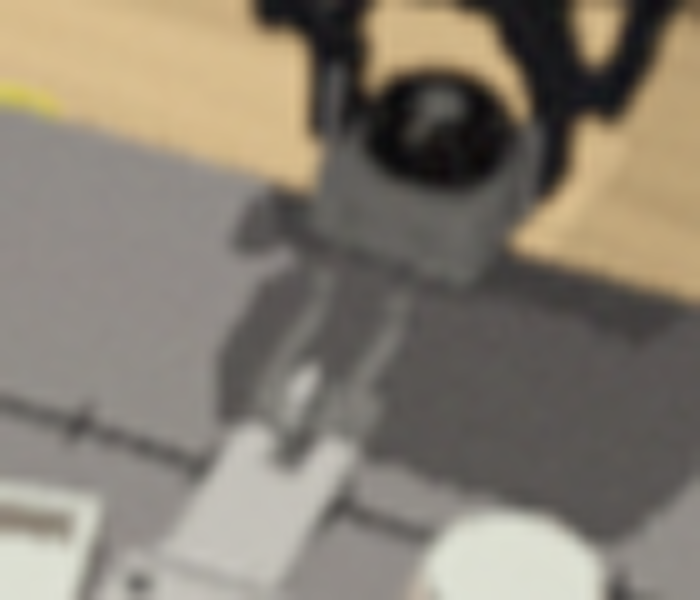

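Request:
jog_arm --steps '[-0.006,0,0,0,0.045,-0.012,0,0,0,0.045,-0.018,0,0,0,0.045,-0.022,0,0,0,0.045,-0.025,0,-0.005,0,0.045]'

```text
t: 19.73
tcp_pos: [0.4437, 0.1434, 0.1558]
tcp_rot: [0.999, 0.036, -0.002, 0.0]
force: [-0.1, -0.8, -4.5]
width: 0.0542
grip_force: 41.5
```

Request:
jog_arm --steps '[0,0,-0.015,0,0.045,0,0,-0.035,0,0.045,0,0,-0.06,0,0.045,0,0,-0.08,0,0.045,0,0,-0.095,0,0.045]'

```text
t: 20.15
tcp_pos: [0.445, 0.1435, 0.2534]
tcp_rot: [0.999, 0.036, -0.0, -0.0]
force: [0.5, -0.3, -4.8]
width: 0.054
grip_force: 41.9
```

Request:
jog_arm --steps '[0.01,0,0,0,0.045,0.02,0,0,0,0.045,0.02,0,0,0,0.045,0.02,0,0,0,0.045,0.02,0,0,0,0.045]'

```text
t: 20.57
tcp_pos: [0.4651, 0.1448, 0.2505]
tcp_rot: [0.999, 0.036, -0.002, 0.0]
force: [-0.4, -0.9, -4.2]
width: 0.0541
grip_force: 41.9
```

Run:
```python
from h import *
for k in range(2):
  for c in ['top','scene']:
    s=snap(c)
    for n,z in [('shackle',.179),('staple',.18),('tote_nose',.083),('bay_stop',.083),('lock',.268)]:
        for d in viewer.landmark_of(c,n)[:1]: print(c,n,round(d['p'],2),atz(s,d['location'],z)[:2])
b=np.ascontiguousarray(s['pixels'][:,:,::-1])
cv2.imwrite('pics/c8.png',cv2.resize(b[120:320,270:470],(600,600)))
S=sensors.get_state(); print(S['tcp_pos'],S['force'],S['width'],S['grip_force'])
```

```text
top shackle 0.56 [0.57121544 0.14944454]
top staple 0.95 [0.58841467 0.14434373]
top bay_stop 0.83 [0.59761174 0.32985132]
top lock 0.79 [0.36631569 0.06423963]
scene shackle 0.63 [0.58111009 0.14998441]
scene staple 0.87 [0.57548954 0.15324784]
scene tote_nose 0.75 [0.59584862 0.33209814]
scene bay_stop 0.59 [0.59312131 0.32492252]
scene lock 0.75 [0.46182048 0.14353522]
top shackle 0.6 [0.58244487 0.15425674]
top staple 0.66 [0.59736501 0.14982064]
top tote_nose 0.71 [0.59438846 0.32364302]
top bay_stop 0.94 [0.60412919 0.32296896]
top lock 0.76 [ 0.34806268 -0.0675868 ]
scene shackle 0.4 [0.58597682 0.15452935]
scene staple 0.58 [0.57099778 0.16787007]
scene tote_nose 0.75 [0.59470052 0.32815108]
scene bay_stop 0.72 [0.59318522 0.32257452]
scene lock 0.64 [0.46040781 0.15310038]
[0.46552743 0.14488296 0.25184587] [-0.60109245  0.02951492 -3.82177414] 0.054044708184204156 41.90182915655896
```

View pics/c8.png

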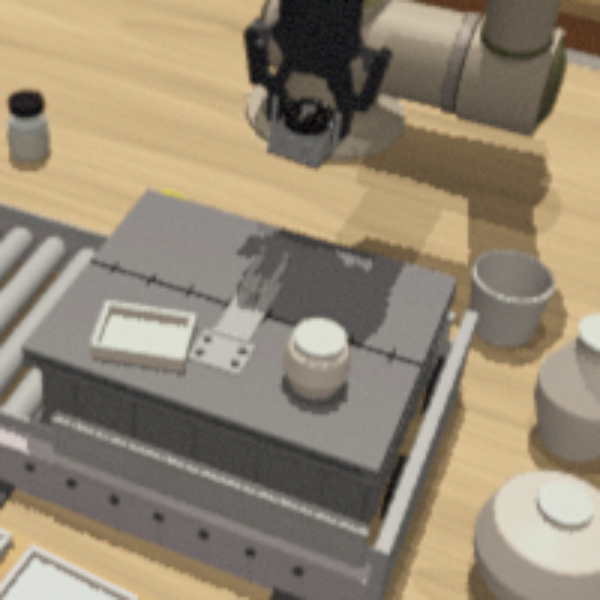

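The picture shows the lock (crop around 305,125) held level in the fingers. The shackle is still in the staple (260,285), the tote is against the stop, and the jar and tray are upright.

```bash
python3 -c "
from h import *
print(workorder.finish_job())"
```

```text
the job is handed in; nothing more can be done
None
```

The job is handed in, though no verdict came back: the tote is home against the stop, the dial was turned four clicks to open, and the lock is off its shackle, held dial up about 10 cm above the lid.

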